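# Finials to the finishing tray, in order

## Robot

A 6-joint arm with a two-finger parallel gripper is mounted at the origin on the work surface. World frame = base frame: x ahead of the robot, y to its left, z up, the work surface at z = 0. Lengths are in m, angles in rad, forces in N, time in s.
With the tool pointing down it reaches from about 0.35 to 0.85 m from the base axis. Payload 8.1 kg.
Tool frame: the origin (TCP) lies at the very end of the fingers, on their centre line; the grasp point (between the pads) lies 19 mm behind it; z points along the fingers, y is the line along which they close (so a half turn about z gives the same grasp; the last joint's range is limited). The gripper opens to 93 mm and grips with 3 to 60 N. Pads are 15 mm wide; open, the fingers measure 128 mm over their backs; the gripper's body (75 mm by 188 mm) begins 65 mm behind the grasp point.
Start: joints at [-1.282, 0.13, 1.488, -0, 1.523, -0.085], TCP at [0.219, -0.559, 0.219] pointing down, gripper open.
Joint ranges: [-2.96, 2.96], [-0.89, 2.26], [0.02, 2.5], [-1.34, 4.48], [0, 2.73], [-2.66, 2.66]. Speed limits (rad/s): [2.39, 2.39, 2.79, 3.14, 3.14, 3.14].

## Interface

Orientations are given as a rotation vector (axis times angle).
In Python, from plant import monitor, eyes, ticket gives the robot as it stands.
- The arm moves only by the tool arm_command, never from a script. Its argument "deltas" is a list that holds one entry, the list of rows, each a list of 6 numbers: the shift along the world's x, y, z in cm, then the turn, a rotation vector about the world's x, y, z in degrees. In form: [[[tx, ty, tz, rx, ry, rz], ...]]. A call has 1 to 12 rows; each row shifts and turns the commanded pose from where the row before left it; what a row does not reach is not made up. A row lasts 1/12 s, in which the tool goes at most 41.7 mm and 7.16 degrees, less where a joint would pass 70% of its speed; a pose out of reach is approached as far as the arm can. A call is refused whole if a number of a shift passes 4.17 or a number of a turn 7.16, either way. A call with a gripper value outside its range is refused whole. "gripper" is the opening, from -1 (shut) to 1 (fully open), set as the call begins (left out, the last holds). The fingers move at their own pace and stop on an object; "squeeze" is the grip in N (left out, the last holds). Time passes only in rows, so rows that do not move let the fingers close. It gives the time, the measured TCP pose, the force, the opening and the grip force at its end, in the units of the state.
- monitor.read_state(): the state, without advancing time (a new reading comes with each control period).
- eyes.read_camera(name): name is "side" or "top"; returns the picture (384x512x3 uint8, blue, green, red); there is no depth.
- eyes.camera_model(name): a dict with "fx", "fy", "cx", "cy" (pixels), "rvec" (rotation vector, rad) and "tvec" (3), from world to camera coordinates, as OpenCV has them. Camera axes: x right, y down, z forward; pixel columns grow to the right and rows downward; lengths in m; the calibration is good to about 2 mm. A picture is of the moment at which its call begins. camera_model takes no time and is no camera call.
- ticket.close_job(): hands the job in; it is judged then, once.
The state is a dict: "t": time; "q": joint angles; "dq": joint speeds; "joint_torque": joint torques, N m; "tool_pos": TCP position; "orientation": TCP orientation; "force": force on the tool from outside, world axes, zero at the start; "wrist_torque": the same for the moment, N m; "opening": finger opening in m; "gripper_force": force on a finger pad.
Only numpy, scipy, OpenCV 4.12 (cv2) and the standard library are available. Lean on these libraries where they do the work, as an engineer would, in place of code of your own. Each camera call takes 0.05 s, during which the arm holds its last target. There are 200 camera calls.

## Task

The four wooden finials stand in a row on the cork pads of the dark sanding tray, in the order in which they were fitted to the cabinet. Move them to the plywood finishing tray, one upright in each bay, keeping that order: the finial at the robot's left end of the sanding tray goes into the bay next to the steel peg, its neighbour into the second bay from the peg, and so on. Let go of them all, and leave the jar of filler, the sanding block and the screwdriver on the bench where they are.

Things in the scene. Friction and masses are not known exactly. Their poses are not given: they have to be found in the camera images.
- finial_ball: loose, bare pale wood, stands upright on its foot; foot centre at the start within about 4 mm of its bay's centre. Origin: centre of the foot's underside; z up. Turned finial, 64 mm high: round foot 44 mm across and 8 mm high, thin neck 20 mm across, then a ball 44 mm across whose centre is 42 mm up (grip it there). 42 to 85 g
- finial_mushroom: loose, bare pale wood, stands upright on its foot; foot centre at the start within about 4 mm of its bay's centre. Origin: centre of the foot's underside; z up. Turned finial, 63 mm high: round foot 44 mm across and 8 mm high, thin stem, then a wide cap 52 mm across with upright sides from 38 to 52 mm up (grip it at about 45 mm) and a domed top. 49 to 98 g
- finial_spire: loose, bare pale wood, stands upright on its foot; foot centre at the start within about 4 mm of its bay's centre. Origin: centre of the foot's underside; z up. Turned finial, 80 mm high: round foot 44 mm across and 8 mm high, straight round body 30 mm across from 12 to 52 mm up (grip it at about 42 mm), then a slender point. 35 to 70 g
- finial_square: loose, bare pale wood, stands upright on its foot; foot centre at the start within about 4 mm of its bay's centre. Origin: centre of the foot's underside; z up. Square finial, 67 mm high: foot 40 x 40 x 8 mm, straight square body 34 x 34 mm from 8 to 58 mm up (grip it at about 42 mm), small stepped top. Its x and y axes are square to its faces; turned up to 0.25 rad from the tray. 45 to 91 g
- pad_ball: fixed cork pad, 56 x 56 x 4 mm, lying in a bay of the sanding tray: the one on which the ball finial stands at the start. It stays there and only remembers that finial's place in the row. The four pads look alike (that of the square finial is not listed). Origin: centre of its underside
- pad_mushroom: fixed cork pad, 56 x 56 x 4 mm, lying in a bay of the sanding tray: the one on which the mushroom finial stands at the start. It stays there and only remembers that finial's place in the row. The four pads look alike (that of the square finial is not listed). Origin: centre of its underside
- pad_spire: fixed cork pad, 56 x 56 x 4 mm, lying in a bay of the sanding tray: the one on which the spire finial stands at the start. It stays there and only remembers that finial's place in the row. The four pads look alike (that of the square finial is not listed). Origin: centre of its underside
- sanding_tray: fixed dark wood tray in which the finials stand at the start, 82 (x) by 298 mm (y). Four bays in a row, 62 x 62 mm inside, centres at y = +108, +36, -36, -108 mm, x = 0; floor 8 mm thick with a 4 mm cork pad in each bay (finials stand 12 mm above the tray's underside); walls 16 mm high. Origin: centre of the underside; y along the row, within 0.2 rad of the robot's left
- finishing_tray: fixed plywood tray, 82 (x) by 374 mm (y), floor 8 mm thick. Four bays in a row, 62 x 62 mm inside, centres at y = +108, +36, -36, -108 mm, x = 0; walls 10 mm thick, 8 mm above the floor. A flat end piece beyond the last bay at each end. Origin: centre of the underside; y along the row, within 0.2 rad of the robot's left. The trays lie one behind the other, either one nearer
- peg: fixed upright dark steel peg with a round head, 24 mm across and 42 mm high, on one end piece of the finishing tray (169 mm from the tray's middle, at either end; the other end has only a flat screw head). It marks the end from which the finishing tray is counted. Origin: centre of its underside, 8 mm above the tray's underside
Mind the look-alikes: they are no part of the job. What is shaped like the finial_square but yellow is not meant.

How it is judged:
At the end, for the whole second after the job is handed in: Counted from the robot's left at the start, finials 1 to 4 stand in bays 1 to 4 of the finishing tray counted from the peg; each is on the bay floor (within 4 mm), within 12 mm of the bay centre along and across the row, upright to 0.12 rad, released and at rest (((y of pad_ball in the frame of sanding_tray between 0.098 and 0.118 m and horizontal distance between finial_ball and peg between 0.049 and 0.073 m) or (y of pad_ball in the frame of sanding_tray between 0.026 and 0.046 m and horizontal distance between finial_ball and peg between 0.121 and 0.145 m) or (y of pad_ball in the frame of sanding_tray between -0.046 and -0.026 m and horizontal distance between finial_ball and peg between 0.193 and 0.217 m) or (y of pad_ball in the frame of sanding_tray between -0.118 and -0.098 m and horizontal distance between finial_ball and peg between 0.265 and 0.289 m)) and x of finial_ball in the frame of finishing_tray between -0.012 and 0.012 m and z of finial_ball in the frame of finishing_tray between 0.004 and 0.012 m and angle between each of finial_ball, finial_mushroom, finial_spire, finial_square's own z axis and vertical below 0.12 rad and linear speed of each of finial_ball, finial_mushroom, finial_spire, finial_square below 0.02 m/s and angular speed of each of finial_ball, finial_mushroom, finial_spire, finial_square below 0.2 rad/s and ((y of pad_mushroom in the frame of sanding_tray between 0.098 and 0.118 m and horizontal distance between finial_mushroom and peg between 0.049 and 0.073 m) or (y of pad_mushroom in the frame of sanding_tray between 0.026 and 0.046 m and horizontal distance between finial_mushroom and peg between 0.121 and 0.145 m) or (y of pad_mushroom in the frame of sanding_tray between -0.046 and -0.026 m and horizontal distance between finial_mushroom and peg between 0.193 and 0.217 m) or (y of pad_mushroom in the frame of sanding_tray between -0.118 and -0.098 m and horizontal distance between finial_mushroom and peg between 0.265 and 0.289 m)) and x of finial_mushroom in the frame of finishing_tray between -0.012 and 0.012 m and z of finial_mushroom in the frame of finishing_tray between 0.004 and 0.012 m and ((y of pad_spire in the frame of sanding_tray between 0.098 and 0.118 m and horizontal distance between finial_spire and peg between 0.049 and 0.073 m) or (y of pad_spire in the frame of sanding_tray between 0.026 and 0.046 m and horizontal distance between finial_spire and peg between 0.121 and 0.145 m) or (y of pad_spire in the frame of sanding_tray between -0.046 and -0.026 m and horizontal distance between finial_spire and peg between 0.193 and 0.217 m) or (y of pad_spire in the frame of sanding_tray between -0.118 and -0.098 m and horizontal distance between finial_spire and peg between 0.265 and 0.289 m)) and x of finial_spire in the frame of finishing_tray between -0.012 and 0.012 m and z of finial_spire in the frame of finishing_tray between 0.004 and 0.012 m and horizontal distance between finial_square and peg between 0.049 and 0.289 m and x of finial_square in the frame of finishing_tray between -0.012 and 0.012 m and z of finial_square in the frame of finishing_tray between 0.004 and 0.012 m); the robot touches nothing.
It fails at once if the jar is shoved more than 30 mm (distance of filler_jar from where it was at the start of the episode above 0.03 m).
It fails at once if the sanding block is shoved more than 30 mm (distance of sanding_block from where it was at the start of the episode above 0.03 m).
It fails at once if the screwdriver is shoved more than 30 mm (distance of screwdriver from where it was at the start of the episode above 0.03 m).
It also fails if it takes over 93 s, if anything falls off the work surface, if the arm or the gripper's body presses on something with over 40 N, if the wrist force passes 120 N, or if a joint passes its speed limit or range.

## Working session

There is one attempt and no reset: what is moved stays moved. The work goes in short steps, Python scripts to look and compute and a tool call to move; the robot and the scene stay as the last step left them, time stands still between calls to the robot, and variables do not carry over. Pictures are saved under pics/ and viewed, at most 14 in all, crops included, and the job is handed in when it is done.

Besides the shell and the picture viewer there is one more tool, called after ">>>" in YAML: its name, and indented under it one key for each argument. arm_command: Moves the arm, as the interface text tells. Its arguments: {"type":"object","properties":{"deltas":{"type":"array"},"gripper":{"type":"number"},"squeeze":{"type":"number"}},"required":["deltas"]}

```bash
mkdir -p pics; python3 - <<'E'
from plant import monitor, eyes
import cv2
for n in ("top","side"):
    cv2.imwrite(f"pics/{n}0.png",eyes.read_camera(n)); print(n,eyes.camera_model(n))
print(monitor.read_state())
E
```

```text
top {'fx': 375.67784578263075, 'fy': 375.67784578263075, 'cx': 254.26570986556598, 'cy': 191.36905057452714, 'rvec': array([ 2.17338228, -2.15805462,  0.13480349]), 'tvec': array([-0.03696936,  0.5689214 ,  0.69381121])}
side {'fx': 366.04941709163836, 'fy': 366.04941709163836, 'cx': 253.38653001171866, 'cy': 190.75058758972344, 'rvec': array([ 0.46246093, -2.71680066,  1.21347491]), 'tvec': array([0.50535293, 0.15155461, 0.57402189])}
{'t': 0.1, 'q': array([-1.28238690e+00,  1.31103276e-01,  1.48913817e+00, -1.36185904e-06,
        1.52301331e+00, -8.53909393e-02]), 'dq': array([-1.60702409e-03, -1.77519508e-03, -3.59299931e-03, -6.45406086e-05,
        4.96854199e-04,  3.06444217e-04]), 'joint_torque': array([ 7.88323287e-04, -5.61341000e+01, -4.93096876e+01,  7.69853219e-02,
        2.90827698e-02, -6.29355486e-05]), 'tool_pos': array([ 0.21897446, -0.55807074,  0.21769951]), 'orientation': array([-3.08525700e+00, -5.83444639e-01,  2.66552562e-04]), 'force': array([-1.0811856 , -0.14658017,  0.21643962]), 'wrist_torque': array([-0.01760387,  0.03680636, -0.01530275]), 'gripper_force': 0.0, 'opening': 0.09333970700462714}
```

View pics/top0.png

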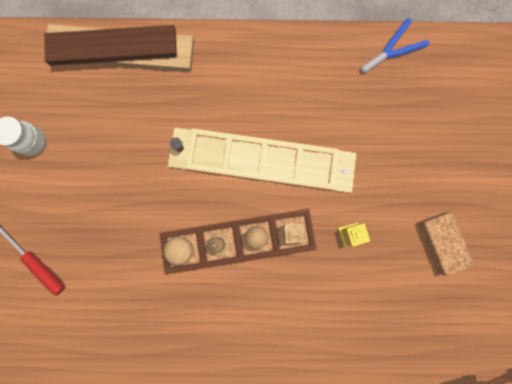

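View pics/side0.png

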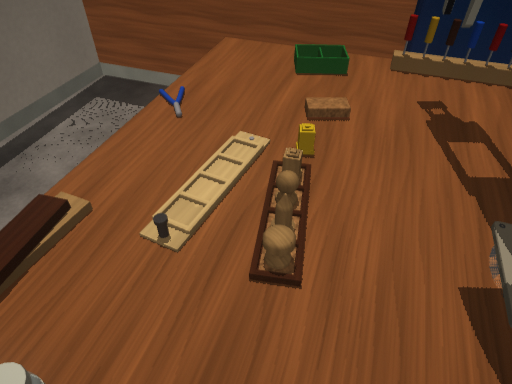

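Top view: the finishing tray has its peg at (177,145) and its flat screw at (346,170). The sanding tray holds a mushroom at (180,250), spire (217,245), ball (256,237) and square (292,232). The square could be mistaken for the yellow block at (354,235), side view (307,138), which is not meant. Next, one close crop to check that choice.

```bash
cat > h.py <<'E'
import numpy as np, cv2
from plant import eyes
def cam(n):
    m=eyes.camera_model(n); K=np.array([[m['fx'],0,m['cx']],[0,m['fy'],m['cy']],[0,0,1.]])
    R=cv2.Rodrigues(np.array(m['rvec']))[0]; return K,R,np.array(m['tvec'])
def ray(n,uv):
    K,R,t=cam(n); d=R.T@np.linalg.solve(K,[uv[0],uv[1],1.]); return -R.T@t,d/np.linalg.norm(d)
def plane(n,uv,z):
    c,d=ray(n,uv); return c+d*(z-c[2])/d[2]
def tri(a,b):
    (c1,d1),(c2,d2)=ray('top',a),ray('side',b)
    s=np.linalg.lstsq(np.c_[d1,-d2],c2-c1,rcond=None)[0]; p,q=c1+s[0]*d1,c2+s[1]*d2
    return (p+q)/2,np.linalg.norm(p-q)
def proj(n,p):
    K,R,t=cam(n); v=K@(R@np.asarray(p,float)+t); return v[:2]/v[2]
E
python3 - <<'E'
import cv2,numpy as np
a=cv2.imread('pics/top0.png')[120:280,155:375]; b=cv2.imread('pics/side0.png')[110:290,140:330]
cv2.imwrite('pics/topc.png',cv2.resize(a,(792,576),interpolation=cv2.INTER_CUBIC))  #3.6x
cv2.imwrite('pics/sidec.png',cv2.resize(b,(608,576),interpolation=cv2.INTER_CUBIC)) #3.2x
E
```

```text
(no output)
```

View pics/topc.png

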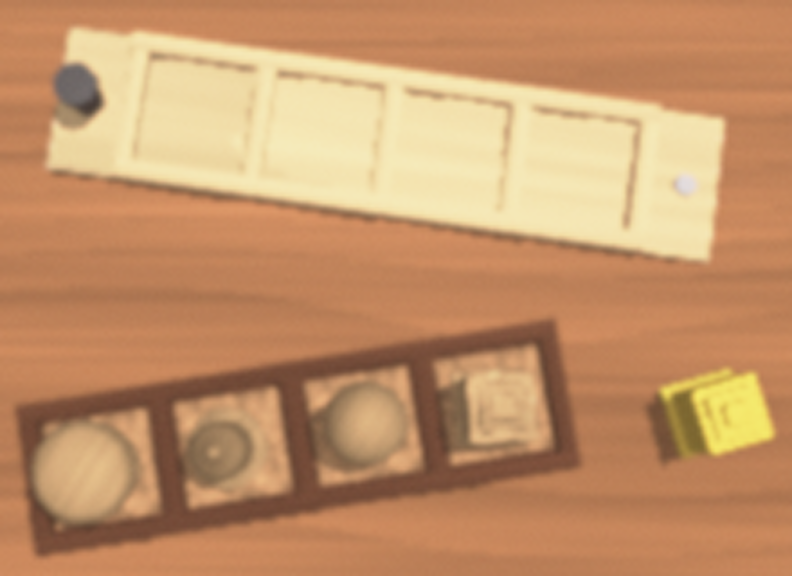

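View pics/sidec.png

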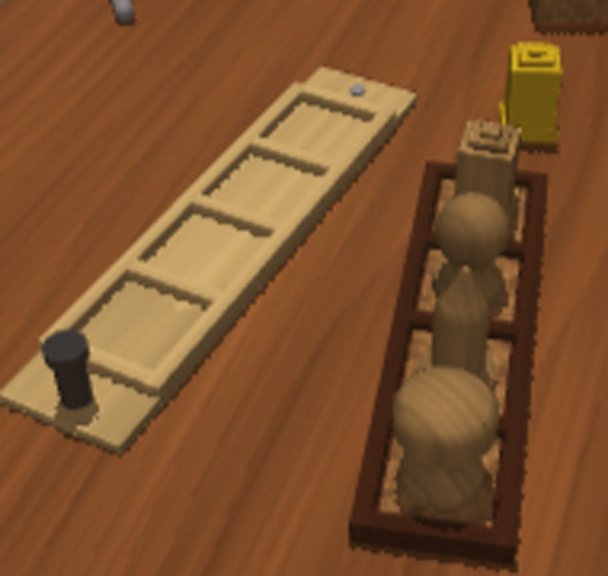

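The crops confirm the order from the robot's left: mushroom, spire, ball, then the pale square. The yellow look-alike is outside the tray. The peg end is at the robot's left, so mushroom goes to bay 1, spire to 2, ball to 3 and square to 4.

```bash
python3 - <<'E'
from h import *
np.set_printoptions(precision=4,suppress=True)
T=lambda u,v:np.array([(u+.5)/3.6-.5+155,(v+.5)/3.6-.5+120]); S=lambda u,v:np.array([(u+.5)/3.2-.5+140,(v+.5)/3.2-.5+110])
for k,a,b in [("finFL",(70,27),(2,395)),("finNL",(47,170),(122,450)),("finFR",(725,118),(320,68)),("finNR",(710,260),(414,97)),
 ("screw",(685,184),(357,90)),("peghead",(77,87),(67,347)),("sandFR",(553,320),(430,162)),("sandNR",(578,463),(546,175)),("sandFL",(18,405),(350,520)),("mush",(84,471),(446,415)),("spiretip",(215,452),(466,268)),("ball",(364,424),(473,232)),("sqtop",(502,407),(490,128))]:
    p,e=tri(T(*a),S(*b)); print(k,p,round(e,4))
for k,q,z in [("FL",(70,27),.008),("NL",(47,170),.008),("FR",(725,118),.008),("NR",(710,260),.008),("screw",(685,184),.01),("peg",(77,87),.05),
 ("sFL",(18,405),.016),("sFR",(553,320),.016),("sNR",(578,463),.016),("sNL",(37,553),.016),("mush",(84,471),.057),("spire",(215,452),.092),("ball",(364,424),.054),("sq",(502,407),.077)]:
    print(k,plane("top",T(*q),z))
# subpixel masks
im=cv2.imread('pics/top0.png');hsv=cv2.cvtColor(im,cv2.COLOR_BGR2HSV)
print("colors",hsv[160,210],hsv[175,300],hsv[250,180],hsv[237,200],hsv[200,260],hsv[255,172],hsv[205+45,167],hsv[145,177])
m=((hsv[...,2]>190)&(hsv[...,1]>60)&(hsv[...,1]<125)).astype(np.uint8); m[:120]=0;m[200:]=0
c=max(cv2.findContours(m,0,2)[0],key=cv2.contourArea);print(cv2.minAreaRect(c),cv2.contourArea(c))
b=cv2.boxPoints(cv2.minAreaRect(c));P=np.array([plane("top",x,.01) for x in b]);print(P,P.mean(0))
E
```

```text
finFL [0.7027 0.1316 0.0035] 0.0026
finNL [0.6214 0.1428 0.002 ] 0.0002
finFR [ 0.6549 -0.2415  0.0006] 0.0002
finNR [ 0.5747 -0.2313 -0.0015] 0.0021
screw [ 0.6159 -0.2168  0.0047] 0.0001
peghead [0.6597 0.119  0.0439] 0.001
sandFR [ 0.5374 -0.1406  0.0122] 0.0016
sandNR [ 0.4598 -0.1534  0.0118] 0.001
sandFL [0.4896 0.1519 0.0128] 0.0001
mush [0.456  0.1068 0.0551] 0.0003
spiretip [0.4672 0.037  0.0887] 0.0002
ball [ 0.4808 -0.0361  0.0502] 0.0001
sqtop [ 0.4901 -0.1047  0.0757] 0.0005
FL [0.7027 0.1312 0.008 ]
NL [0.6204 0.1415 0.008 ]
FR [ 0.6533 -0.2394  0.008 ]
NR [ 0.5726 -0.229   0.008 ]
screw [ 0.6151 -0.2155  0.01  ]
peg [0.6577 0.1176 0.05  ]
sFL [0.4896 0.1511 0.016 ]
sFR [ 0.5379 -0.1398  0.016 ]
sNR [ 0.4604 -0.1526  0.016 ]
sNL [0.4109 0.1381 0.016 ]
mush [0.4562 0.1065 0.057 ]
spire [0.4672 0.0366 0.092 ]
ball [ 0.4809 -0.0361  0.054 ]
sq [ 0.4899 -0.1046  0.077 ]
colors [ 22  78 240] [ 23  69 244] [ 16 104 224] [  9 132 114] [ 12 137 193] [ 16 106 214] [ 16 107 202] [  4  18 114]
((262.17999267578125, 158.74002075195312), (187.52471923828125, 42.99208450317383), 8.130102157592773) 7336.0
[[ 0.6203  0.1438  0.01  ]
 [ 0.7082  0.1344  0.01  ]
 [ 0.6564 -0.243   0.01  ]
 [ 0.5695 -0.2286  0.01  ]] [ 0.6386 -0.0483  0.01  ]
```

>>> arm_command:
  deltas:
    - [[1.2,3.35,0,0,0,3.9],[1.2,3.35,0,0,0,3.9],[1.2,3.35,0,0,0,3.9],[1.2,3.35,0,0,0,3.9],[1.2,3.35,0,0,0,3.9],[1.2,3.35,0,0,0,3.9],[1.2,3.35,0,0,0,3.9],[1.2,3.35,0,0,0,3.9],[1.2,3.35,0,0,0,3.9],[1.2,3.35,0,0,0,3.9]]
  gripper: 1
  squeeze: 20

```text
t: 0.93
tool_pos: [0.3391, -0.2218, 0.2183]
orientation: [-2.712, -1.585, -0.0]
force: [0.8, 0.6, 0.5]
opening: 0.093
gripper_force: 0.0
```

>>> arm_command:
  deltas:
    - [[1.2,3.35,0,0,0,3.9],[1.2,3.35,0,0,0,3.9],[1.2,3.35,0,0,0,3.9],[1.2,3.35,0,0,0,3.9],[1.2,3.35,0,0,0,3.9],[1.2,3.35,0,0,0,3.9],[1.2,3.35,0,0,0,3.9],[1.2,3.35,0,0,0,3.9],[1.2,3.35,0,0,0,3.9],[1.2,3.35,0,0,0,3.9],[0,0,0,0,0,0],[0,0,0,0,0,0]]

```text
t: 1.93
tool_pos: [0.4587, 0.1129, 0.2179]
orientation: [-2.027, -2.399, 0.002]
force: [-0.1, -0.2, -0.4]
opening: 0.0929
gripper_force: 0.0
```

>>> arm_command:
  deltas:
    - [[-0.27,-0.63,-3,0,0,0],[0,0,-3,0,0,0],[0,0,-3,0,0,0],[0,0,-3,0,0,0],[0,0,-2,0,0,0],[0,0,-2,0,0,0],[0,0,-1,0,0,0],[0,0,-1,0,0,0],[0,0,0,0,0,0],[0,0,0,0,0,0]]

```text
t: 2.77
tool_pos: [0.4566, 0.1047, 0.039]
orientation: [2.033, 2.395, -0.0]
force: [0.0, 0.6, -0.2]
opening: 0.0926
gripper_force: 0.0
```

```bash
python3 - <<'E'
from h import *
from plant import monitor
a=eyes.read_camera('top')[160:320,120:340]; b=eyes.read_camera('side')[140:300,180:400]
cv2.imwrite('pics/g1.png',np.hstack([cv2.resize(x,(396,288),interpolation=cv2.INTER_CUBIC) for x in (a,b)]))
s=monitor.read_state();print(s['tool_pos'],s['force'])
E
```

```text
[0.45749048 0.10509762 0.03999268] [ 0.92942929 -0.17888735  0.24273403]
```

View pics/g1.png

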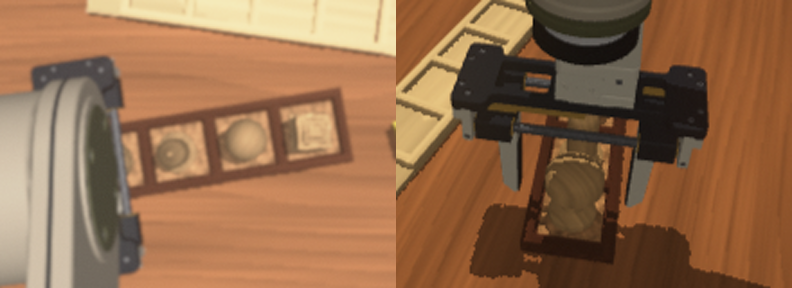

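The two fingers straddle the mushroom cap, at (510,150) and (640,170) in the side half. Closing and lifting.

>>> arm_command:
  deltas:
    - [[0,0.15,0,0,0,0],[0,0,0,0,0,0],[0,0,0,0,0,0],[0,0,0,0,0,0],[0,0,0,0,0,0],[0,0,0,0,0,0],[0,0,0,0,0,0],[0,0,0,0,0,0],[0,0,0,0,0,0],[0,0,0,0,0,0]]
  gripper: -1
  squeeze: 20

```text
t: 3.7
tool_pos: [0.4564, 0.1067, 0.0386]
orientation: [-2.032, -2.396, 0.0]
force: [-1.0, 0.1, 1.4]
opening: 0.0515
gripper_force: 20.0
```

>>> arm_command:
  deltas:
    - [[0,0,1,0,0,0],[0,0,2,0,0,0],[0,0,2,0,0,0],[0,0,0,0,0,0],[0,0,0,0,0,0]]

```text
t: 4.12
tool_pos: [0.4577, 0.1068, 0.0902]
orientation: [2.03, 2.395, 0.004]
force: [0.1, 1.1, -1.7]
opening: 0.051
gripper_force: 20.0
```

>>> arm_command:
  deltas:
    - [[2.4,-0.6,0,0,0,-2.1],[2.4,-0.6,0,0,0,-2.1],[2.4,-0.6,0,0,0,-2.1],[2.4,-0.6,0,0,0,-2.1],[2.4,-0.6,0,0,0,-2.1],[2.4,-0.6,0,0,0,-2.1],[2.4,-0.6,0,0,0,-2.1],[2.4,-0.6,0,0,0,-2.1],[0.15,-0.05,0,0,0,0],[0,0,0,0,0,0],[0,0,0,0,0,0],[0,0,0,0,0,0]]

```text
t: 5.12
tool_pos: [0.6485, 0.0585, 0.0878]
orientation: [-2.358, -2.074, 0.002]
force: [0.6, 0.5, -0.9]
opening: 0.051
gripper_force: 20.0
```

```bash
python3 - <<'E'
from h import *
from plant import monitor
a=eyes.read_camera('top')[60:220,120:340]; b=eyes.read_camera('side')[110:270,100:320]
cv2.imwrite('pics/g2.png',np.hstack([cv2.resize(x,(396,288),interpolation=cv2.INTER_CUBIC) for x in (a,b)]))
P=[]
for i in range(5):
    eyes.read_camera('side');s=monitor.read_state();P.append(s['tool_pos'])
print(np.mean(P,0),np.std(P,0),s['orientation'])
E
```

```text
[0.64952003 0.05843109 0.08892297] [2.16363549e-04 8.50167121e-05 8.21192927e-05] [2.35926902e+00 2.07401320e+00 4.76883842e-04]
```

View pics/g2.png

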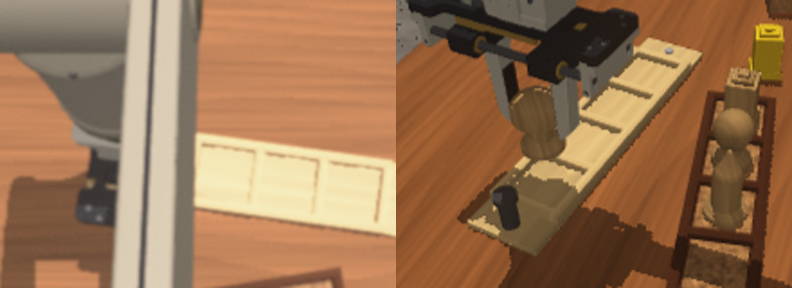

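The mushroom hangs upright over the bay next to the peg (side half, cap at about (537,110)). Lowering it.

>>> arm_command:
  deltas:
    - [[0.1,0,-1.5,0,0,0],[0,0,-1.5,0,0,0],[0,0,-1,0,0,0],[0,0,-0.7,0,0,0],[0,0,-0.4,0,0,0],[0,0,-0.2,0,0,0],[0,0,0,0,0,0],[0,0,0,0,0,0],[0,0,0,0,0,0]]

```text
t: 6.22
tool_pos: [0.6511, 0.0581, 0.0357]
orientation: [2.36, 2.074, 0.0]
force: [-0.1, 0.1, -0.6]
opening: 0.0512
gripper_force: 20.0
```

>>> arm_command:
  deltas:
    - [[0,0,-0.1,0,0,0],[0,0,0,0,0,0],[0,0,0,0,0,0]]

```text
t: 6.47
tool_pos: [0.651, 0.0581, 0.0347]
orientation: [2.36, 2.074, 0.0]
force: [0.1, 0.3, -0.3]
opening: 0.051
gripper_force: 20.0
```

>>> arm_command:
  deltas:
    - [[0,0,0,0,0,0],[0,0,0,0,0,0],[0,0,0,0,0,0],[0,0,0,0,0,0],[0,0,0,0,0,0],[0,0,0,0,0,0],[0,0,0,0,0,0],[0,0,0,0,0,0]]
  gripper: 1

```text
t: 7.13
tool_pos: [0.6509, 0.0581, 0.0346]
orientation: [-2.36, -2.074, -0.0]
force: [0.4, -0.4, 0.6]
opening: 0.0928
gripper_force: 0.0
```

>>> arm_command:
  deltas:
    - [[0,0,1.5,0,0,0],[0,0,2.5,0,0,0],[0,0,2.5,0,0,0],[0,0,2.5,0,0,0],[0,0,2.5,0,0,0]]

```text
t: 7.55
tool_pos: [0.651, 0.0582, 0.1522]
orientation: [2.359, 2.073, 0.001]
force: [0.7, -0.2, 0.6]
opening: 0.0931
gripper_force: 0.0
```

>>> arm_command:
  deltas:
    - [[-2.3,-0.27,0,0,0,2.1],[-2.3,-0.27,0,0,0,2.1],[-2.3,-0.27,0,0,0,2.1],[-2.3,-0.27,0,0,0,2.1],[-2.3,-0.27,0,0,0,2.1],[-2.3,-0.27,0,0,0,2.1],[-2.3,-0.27,0,0,0,2.1],[-2.3,-0.27,0,0,0,2.1],[0,0,0,0,0,0],[0,0,0,0,0,0],[0,0,0,0,0,0]]

```text
t: 8.47
tool_pos: [0.468, 0.0365, 0.1509]
orientation: [2.031, 2.394, 0.002]
force: [-0.2, -0.5, 1.1]
opening: 0.0933
gripper_force: 0.0
```

```bash
python3 - <<'E'
from h import *
from plant import monitor
b=eyes.read_camera('side')[110:290,130:330]
cv2.imwrite('pics/g3.png',cv2.resize(b,(600,540),interpolation=cv2.INTER_CUBIC))
P=[]
for i in range(4):
    eyes.read_camera('side');s=monitor.read_state();P.append(s['tool_pos'])
print(np.mean(P,0),s['orientation'])
E
```

```text
[0.46777126 0.03658102 0.15002025] [-2.03175050e+00 -2.39607458e+00  6.17429644e-05]
```

View pics/g3.png

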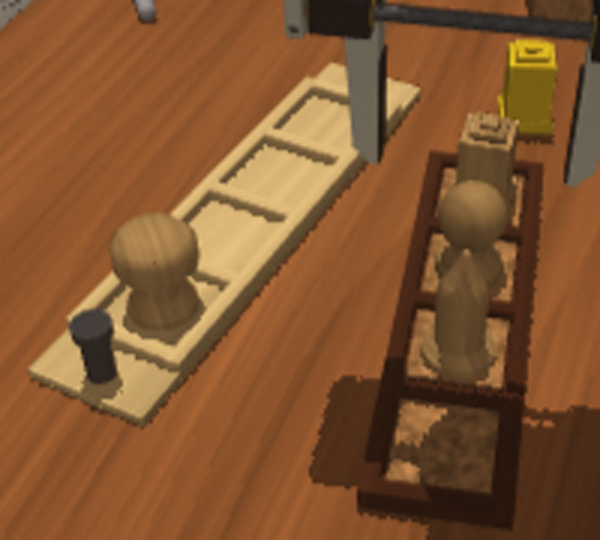

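The mushroom stands upright in bay 1 (pixel (160,280)). The gripper is over the spire at (465,310). Descending and closing.

>>> arm_command:
  deltas:
    - [[0,0,-2.5,0,0,0],[0,0,-2.5,0,0,0],[0,0,-2.5,0,0,0],[0,0,-2,0,0,0],[0,0,-1,0,0,0],[0,0,-1,0,0,0],[0,0,0,0,0,0],[0,0,0,0,0,0]]

```text
t: 9.38
tool_pos: [0.4672, 0.0365, 0.035]
orientation: [-2.032, -2.396, 0.0]
force: [0.2, -1.2, 0.1]
opening: 0.0926
gripper_force: 0.0
```

>>> arm_command:
  deltas:
    - [[0,0,0,0,0,0],[0,0,0,0,0,0],[0,0,0,0,0,0],[0,0,0,0,0,0],[0,0,0,0,0,0],[0,0,0,0,0,0],[0,0,0,0,0,0],[0,0,0,0,0,0],[0,0,0,0,0,0],[0,0,0,0,0,0],[0,0,0,0,0,0],[0,0,0,0,0,0]]
  gripper: -1

```text
t: 10.38
tool_pos: [0.4669, 0.0365, 0.0346]
orientation: [-2.032, -2.396, 0.0]
force: [0.3, -0.1, -0.7]
opening: 0.0291
gripper_force: 20.0
```

>>> arm_command:
  deltas:
    - [[0,0,1,0,0,0],[0,0,2,0,0,0],[0,0,2,0,0,0],[0,0,0,0,0,0],[0,0,0,0,0,0]]

```text
t: 10.8
tool_pos: [0.4683, 0.0365, 0.0863]
orientation: [2.03, 2.394, 0.003]
force: [-0.3, -0.2, -1.7]
opening: 0.0295
gripper_force: 20.0
```

>>> arm_command:
  deltas:
    - [[2.18,-0.62,0,0,0,-2.1],[2.18,-0.62,0,0,0,-2.1],[2.18,-0.62,0,0,0,-2.1],[2.18,-0.62,0,0,0,-2.1],[2.18,-0.62,0,0,0,-2.1],[2.18,-0.62,0,0,0,-2.1],[2.18,-0.62,0,0,0,-2.1],[2.18,-0.62,0,0,0,-2.1],[0,0,0,0,0,0],[0,0,0,0,0,0],[0,0,0,0,0,0]]

```text
t: 11.72
tool_pos: [0.6399, -0.0128, 0.0831]
orientation: [-2.358, -2.073, 0.003]
force: [-0.5, -0.2, -1.0]
opening: 0.0291
gripper_force: 20.0
```

>>> arm_command:
  deltas:
    - [[0,0,-1.5,0,0,0],[0,0,-1.5,0,0,0],[0,0,-1,0,0,0],[0,0,-0.6,0,0,0],[0,0,-0.4,0,0,0],[0,0,-0.2,0,0,0],[0,0,-0.1,0,0,0],[0,0,0,0,0,0],[0,0,0,0,0,0],[0,0,0,0,0,0]]

```text
t: 12.55
tool_pos: [0.6418, -0.0131, 0.0323]
orientation: [2.359, 2.073, 0.001]
force: [-0.3, -0.7, -0.8]
opening: 0.0293
gripper_force: 20.0
```

>>> arm_command:
  deltas:
    - [[0,0,-0.1,0,0,0],[0,0,0,0,0,0],[0,0,0,0,0,0],[0,0,0,0,0,0]]

```text
t: 12.88
tool_pos: [0.6413, -0.0131, 0.0306]
orientation: [-2.36, -2.074, 0.0]
force: [-0.3, 0.2, -0.2]
opening: 0.0295
gripper_force: 20.0
```

>>> arm_command:
  deltas:
    - [[0,0,0,0,0,0],[0,0,0,0,0,0],[0,0,0,0,0,0],[0,0,0,0,0,0],[0,0,0,0,0,0],[0,0,0,0,0,0],[0,0,0,0,0,0],[0,0,0,0,0,0]]
  gripper: 1

```text
t: 13.55
tool_pos: [0.6413, -0.0131, 0.0307]
orientation: [2.36, 2.074, -0.0]
force: [-0.8, 0.3, 0.1]
opening: 0.0783
gripper_force: 0.0
```

>>> arm_command:
  deltas:
    - [[0,0,1.5,0,0,0],[0,0,2.5,0,0,0],[0,0,2.5,0,0,0],[0,0,2.5,0,0,0],[0,0,2.5,0,0,0],[0,0,0.4,0,0,0]]

```text
t: 14.05
tool_pos: [0.6442, -0.0133, 0.1557]
orientation: [2.355, 2.07, 0.009]
force: [0.4, 0.2, 1.3]
opening: 0.0931
gripper_force: 0.0
```

>>> arm_command:
  deltas:
    - [[-2,-0.29,0,0,0,2.1],[-2,-0.29,0,0,0,2.1],[-2,-0.29,0,0,0,2.1],[-2,-0.29,0,0,0,2.1],[-2,-0.29,0,0,0,2.1],[-2,-0.29,0,0,0,2.1],[-2,-0.29,0,0,0,2.1],[-2,-0.29,0,0,0,2.1],[0,0,0,0,0,0],[0,0,0,0,0,0],[0,0,0,0,0,0]]

```text
t: 14.97
tool_pos: [0.4819, -0.0363, 0.1497]
orientation: [2.032, 2.395, 0.001]
force: [0.4, -0.9, 0.7]
opening: 0.093
gripper_force: 0.0
```

```bash
python3 - <<'E'
from h import *
from plant import monitor
b=eyes.read_camera('side')[110:290,130:330]
cv2.imwrite('pics/g4.png',cv2.resize(b,(600,540),interpolation=cv2.INTER_CUBIC))
P=[]
for i in range(4):
    eyes.read_camera('side');s=monitor.read_state();P.append(s['tool_pos'])
print(np.mean(P,0),s['orientation'])
E
```

```text
[ 0.48192186 -0.03617679  0.14959153] [-2.03148495e+00 -2.39614428e+00  1.19978136e-04]
```

View pics/g4.png

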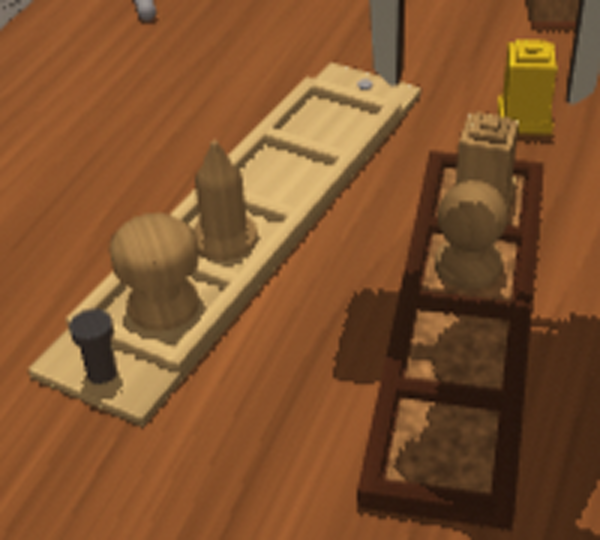

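The spire stands upright in bay 2 (pixel (222,210)). The gripper is over the ball at (473,225). Picking it up.

>>> arm_command:
  deltas:
    - [[-0.1,0,-2.5,0,0,0],[0,0,-2.5,0,0,0],[0,0,-2.5,0,0,0],[0,0,-2,0,0,0],[0,0,-1,0,0,0],[0,0,-0.9,0,0,0],[0,0,0,0,0,0],[0,0,0,0,0,0],[0,0,0,0,0,0]]

```text
t: 15.97
tool_pos: [0.4815, -0.0365, 0.037]
orientation: [2.03, 2.395, 0.002]
force: [0.9, -0.3, 0.5]
opening: 0.0931
gripper_force: 0.0
```

>>> arm_command:
  deltas:
    - [[0,0,0,0,0,0],[0,0,0,0,0,0],[0,0,0,0,0,0],[0,0,0,0,0,0],[0,0,0,0,0,0],[0,0,0,0,0,0],[0,0,0,0,0,0],[0,0,0,0,0,0],[0,0,0,0,0,0],[0,0,0,0,0,0],[0,0,0,0,0,0]]
  gripper: -1

```text
t: 16.88
tool_pos: [0.4804, -0.0363, 0.0357]
orientation: [2.032, 2.396, 0.0]
force: [-0.1, 0.0, -0.0]
opening: 0.0428
gripper_force: 20.0
```

>>> arm_command:
  deltas:
    - [[0,0,1,0,0,0],[0,0,2,0,0,0],[0,0,2,0,0,0],[0,0,0,0,0,0],[0,0,0,0,0,0],[0,0,0,0,0,0]]

```text
t: 17.38
tool_pos: [0.48, -0.0362, 0.0852]
orientation: [-2.031, -2.396, 0.0]
force: [0.4, -0.2, -1.4]
opening: 0.043
gripper_force: 20.0
```

>>> arm_command:
  deltas:
    - [[1.9,-0.6,0,0,0,-2.1],[1.9,-0.6,0,0,0,-2.1],[1.9,-0.6,0,0,0,-2.1],[1.9,-0.6,0,0,0,-2.1],[1.9,-0.6,0,0,0,-2.1],[1.9,-0.6,0,0,0,-2.1],[1.9,-0.6,0,0,0,-2.1],[1.9,-0.6,0,0,0,-2.1],[0,0,0,0,0,0],[0,0,0,0,0,0],[0,0,0,0,0,0],[0,0,0,0,0,0]]

```text
t: 18.38
tool_pos: [0.631, -0.0838, 0.0847]
orientation: [-2.358, -2.074, 0.002]
force: [-0.9, -0.8, -0.6]
opening: 0.043
gripper_force: 20.0
```

>>> arm_command:
  deltas:
    - [[0,0,-1.5,0,0,0],[0,0,-1.5,0,0,0],[0,0,-1,0,0,0],[0,0,-0.6,0,0,0],[0,0,-0.4,0,0,0],[0,0,-0.2,0,0,0],[0,0,0,0,0,0],[0,0,0,0,0,0],[0,0,0,0,0,0],[0,0,0,0,0,0]]

```text
t: 19.22
tool_pos: [0.6329, -0.0844, 0.0344]
orientation: [2.359, 2.073, 0.001]
force: [-0.8, -0.4, -1.0]
opening: 0.0426
gripper_force: 20.0
```

```bash
python3 - <<'E'
from h import *
from plant import monitor
b=eyes.read_camera('side')[110:290,130:330]
cv2.imwrite('pics/g5.png',cv2.resize(b,(600,540),interpolation=cv2.INTER_CUBIC))
s=monitor.read_state();print(s['tool_pos'],s['orientation'],s['force'])
E
```

```text
[ 0.6327624  -0.08436174  0.03426809] [2.35927279e+00 2.07330995e+00 9.10281958e-04] [-0.25332063 -0.40299238 -1.07100384]
```

View pics/g5.png

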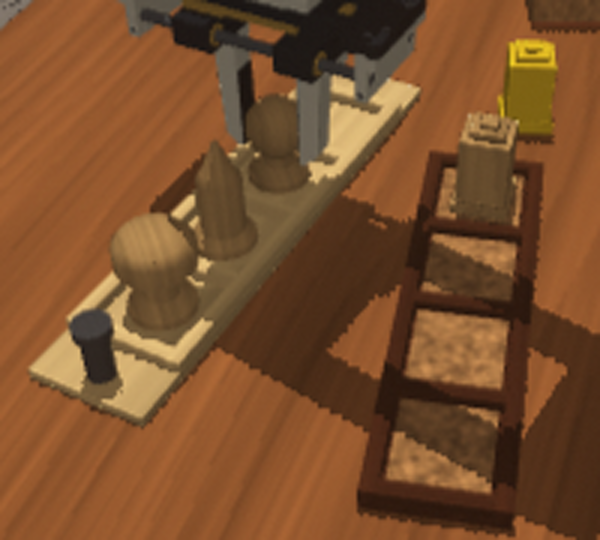

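The ball hangs upright, just above bay 3 at (277,150). Lower it the last 2 mm, release, and measure the square's yaw from the first top picture.

>>> arm_command:
  deltas:
    - [[0,0,-0.2,0,0,0],[0,0,0,0,0,0],[0,0,0,0,0,0],[0,0,0,0,0,0]]

```text
t: 19.6
tool_pos: [0.6324, -0.0843, 0.0317]
orientation: [2.36, 2.074, 0.0]
force: [0.3, -0.2, -0.9]
opening: 0.0431
gripper_force: 20.0
```

```bash
python3 - <<'E'
from h import *
a=cv2.imread('pics/top0.png')[213:253,272:312]
g=cv2.cvtColor(cv2.resize(a,(560,560),interpolation=cv2.INTER_CUBIC),cv2.COLOR_GRAY2BGR) if a.ndim==2 else cv2.resize(a,(560,560),interpolation=cv2.INTER_CUBIC)
cv2.imwrite('pics/sq.png',g)
E
```

```text
(no output)
```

View pics/sq.png

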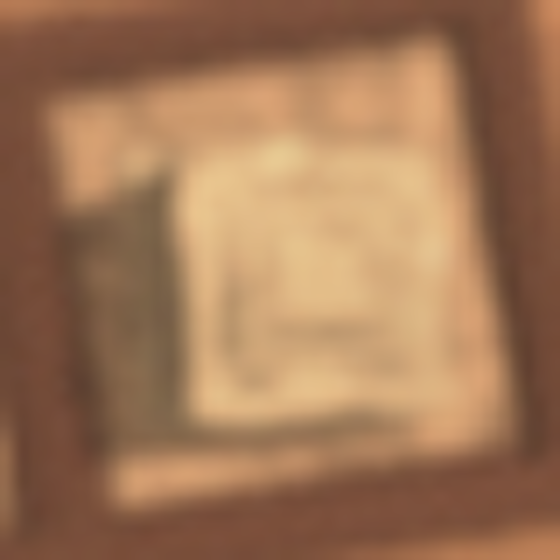

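The crop shows the square's top face at about (178..440, 165..425), its left edge leaning 12 px over 230. That puts its yaw at about +0.07 rad, less than the tray's +0.166.

>>> arm_command:
  deltas:
    - [[0,0,0,0,0,0],[0,0,0,0,0,0],[0,0,0,0,0,0],[0,0,0,0,0,0],[0,0,0,0,0,0],[0,0,0,0,0,0],[0,0,0,0,0,0],[0,0,0,0,0,0]]
  gripper: 1

```text
t: 20.27
tool_pos: [0.6323, -0.0842, 0.0316]
orientation: [-2.36, -2.074, 0.0]
force: [-0.8, 0.5, 0.1]
opening: 0.0909
gripper_force: 0.0
```

>>> arm_command:
  deltas:
    - [[0,0,1.5,0,0,0],[0,0,2.5,0,0,0],[0,0,2.5,0,0,0],[0,0,2.5,0,0,0],[0,0,2.5,0,0,0],[0,0,0.3,0,0,0]]

```text
t: 20.77
tool_pos: [0.6352, -0.0848, 0.1559]
orientation: [2.355, 2.069, 0.008]
force: [1.0, -0.5, 1.9]
opening: 0.0935
gripper_force: 0.0
```

>>> arm_command:
  deltas:
    - [[-1.8,-0.25,0,0,0,1.4],[-1.8,-0.25,0,0,0,1.4],[-1.8,-0.25,0,0,0,1.4],[-1.8,-0.25,0,0,0,1.4],[-1.8,-0.25,0,0,0,1.4],[-1.8,-0.25,0,0,0,1.4],[-1.8,-0.25,0,0,0,1.4],[-1.7,-0.25,0,0,0,1.4],[0,0,0,0,0,0],[0,0,0,0,0,0],[0,0,0,0,0,0],[0,0,0,0,0,0]]

```text
t: 21.77
tool_pos: [0.49, -0.1042, 0.1496]
orientation: [2.146, 2.294, 0.0]
force: [0.4, 0.6, 0.7]
opening: 0.0933
gripper_force: 0.0
```

>>> arm_command:
  deltas:
    - [[0,0,-2.5,0,0,0],[0,0,-2.5,0,0,0],[0,0,-2.5,0,0,0],[0,0,0,0,0,0],[0,0,0,0,0,0],[0,0,0,0,0,0]]

```text
t: 22.27
tool_pos: [0.4903, -0.1044, 0.0758]
orientation: [2.145, 2.294, 0.001]
force: [0.5, 0.5, 0.4]
opening: 0.093
gripper_force: 0.0
```

```bash
python3 - <<'E'
from h import *
from plant import monitor
b=eyes.read_camera('side')[110:290,130:330]
cv2.imwrite('pics/g6.png',cv2.resize(b,(600,540),interpolation=cv2.INTER_CUBIC))
s=monitor.read_state();print(s['tool_pos'],s['orientation'],s['force'])
E
```

```text
[ 0.49075999 -0.10457809  0.07645161] [2.14462635e+00 2.29274087e+00 1.60113809e-03] [-5.95836887e-06  2.93982594e-02 -3.36196648e-01]
```

View pics/g6.png

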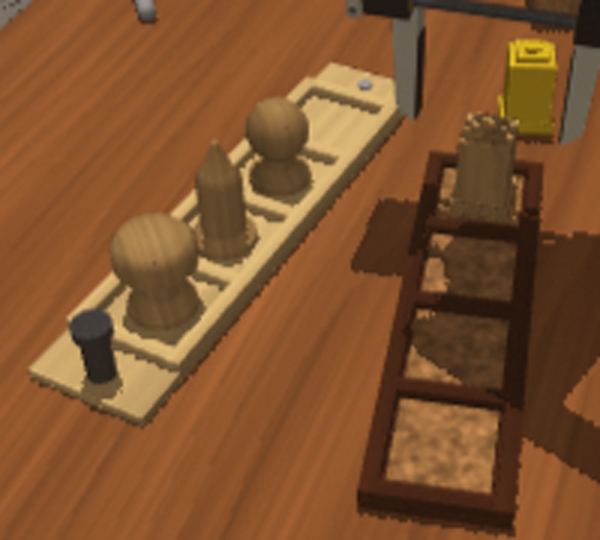

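The ball stands upright in bay 3 (pixel (278,145)). The fingers straddle the square at (487,165). The yellow block is clear of them.

>>> arm_command:
  deltas:
    - [[0,0,-1.5,0,0,0],[0,0,-1.5,0,0,0],[0,0,-1,0,0,0],[0,0,0,0,0,0],[0,0,0,0,0,0],[0,0,0,0,0,0],[0,0,0,0,0,0]]

```text
t: 22.9
tool_pos: [0.4903, -0.1046, 0.0359]
orientation: [2.145, 2.293, 0.001]
force: [-0.2, -0.0, -0.4]
opening: 0.093
gripper_force: 0.0
```

>>> arm_command:
  deltas:
    - [[0,0,0,0,0,0],[0,0,0,0,0,0],[0,0,0,0,0,0],[0,0,0,0,0,0],[0,0,0,0,0,0],[0,0,0,0,0,0],[0,0,0,0,0,0],[0,0,0,0,0,0],[0,0,0,0,0,0],[0,0,0,0,0,0],[0,0,0,0,0,0],[0,0,0,0,0,0]]
  gripper: -1

```text
t: 23.9
tool_pos: [0.4893, -0.1043, 0.0346]
orientation: [-2.146, -2.294, 0.0]
force: [-0.3, 0.3, -0.6]
opening: 0.034
gripper_force: 20.0
```

>>> arm_command:
  deltas:
    - [[0,0,1,0,0,0],[0,0,2,0,0,0],[0,0,2,0,0,0],[0,0,0,0,0,0],[0,0,0,0,0,0],[0,0,0,0,0,0]]

```text
t: 24.4
tool_pos: [0.4891, -0.1042, 0.0843]
orientation: [-2.146, -2.294, 0.0]
force: [0.1, -0.0, -1.5]
opening: 0.034
gripper_force: 20.0
```

>>> arm_command:
  deltas:
    - [[1.68,-0.65,0,0,0,-1.4],[1.68,-0.65,0,0,0,-1.4],[1.68,-0.65,0,0,0,-1.4],[1.68,-0.65,0,0,0,-1.4],[1.68,-0.65,0,0,0,-1.4],[1.68,-0.65,0,0,0,-1.4],[1.68,-0.65,0,0,0,-1.4],[1.68,-0.65,0,0,0,-1.4],[0,0,0,0,0,0],[0,0,0,0,0,0],[0,0,0,0,0,0],[0,0,0,0,0,0]]

```text
t: 25.4
tool_pos: [0.6225, -0.1558, 0.0837]
orientation: [-2.358, -2.073, 0.001]
force: [-0.5, 0.2, -0.4]
opening: 0.034
gripper_force: 20.0
```

>>> arm_command:
  deltas:
    - [[0,0,-1.5,0,0,0],[0,0,-1.5,0,0,0],[0,0,-1,0,0,0],[0,0,-0.6,0,0,0],[0,0,-0.4,0,0,0],[0,0,-0.3,0,0,0],[0,0,0,0,0,0],[0,0,0,0,0,0],[0,0,0,0,0,0],[0,0,0,0,0,0],[0,0,0,0,0,0],[0,0,0,0,0,0]]

```text
t: 26.4
tool_pos: [0.6239, -0.1563, 0.032]
orientation: [2.359, 2.074, 0.0]
force: [-1.0, -0.4, -0.1]
opening: 0.0341
gripper_force: 20.0
```

Lower the last 1 mm, release, rise, and move aside to the robot's right for a clear view.

>>> arm_command:
  deltas:
    - [[0,0,-0.1,0,0,0],[0,0,0,0,0,0],[0,0,0,0,0,0],[0,0,0,0,0,0]]

```text
t: 26.73
tool_pos: [0.6237, -0.1563, 0.0306]
orientation: [2.36, 2.074, -0.0]
force: [-0.1, -0.4, -0.5]
opening: 0.0338
gripper_force: 20.0
```

>>> arm_command:
  deltas:
    - [[0,0,0,0,0,0],[0,0,0,0,0,0],[0,0,0,0,0,0],[0,0,0,0,0,0],[0,0,0,0,0,0],[0,0,0,0,0,0],[0,0,0,0,0,0],[0,0,0,0,0,0],[0,0,0,0,0,0]]
  gripper: 1

```text
t: 27.48
tool_pos: [0.6237, -0.1563, 0.0306]
orientation: [2.36, 2.074, 0.0]
force: [0.2, -0.6, 0.2]
opening: 0.089
gripper_force: 0.0
```

>>> arm_command:
  deltas:
    - [[0,0,1.5,0,0,0],[0,0,2.5,0,0,0],[0,0,3,0,0,0],[0,0,3,0,0,0],[0,0,3,0,0,0],[0,0,3,0,0,0],[0,0,3,0,0,0],[0,0,0,0,0,0],[0,0,0,0,0,0]]

```text
t: 28.23
tool_pos: [0.6254, -0.1568, 0.2252]
orientation: [2.355, 2.07, 0.005]
force: [-1.2, 0.3, -0.6]
opening: 0.093
gripper_force: 0.0
```

>>> arm_command:
  deltas:
    - [[-2.5,-2.5,0,0,0,0],[-2.5,-2.5,0,0,0,0],[-2.5,-2.5,0,0,0,0],[-2.5,-2.5,0,0,0,0],[-2.5,-2.5,0,0,0,0],[-2.5,-2.5,0,0,0,0],[-2.5,-2.5,0,0,0,0],[-2.5,-2.5,0,0,0,0],[-2.5,-2.5,0,0,0,0],[-2.5,-2.5,0,0,0,0],[0,0,0,0,0,0],[0,0,0,0,0,0]]

```text
t: 29.23
tool_pos: [0.3719, -0.4068, 0.2196]
orientation: [-2.362, -2.068, -0.0]
force: [0.6, 0.7, 0.4]
opening: 0.0928
gripper_force: 0.0
```

```bash
python3 - <<'E'
from h import *
T=eyes.read_camera('top');S=eyes.read_camera('side')
cv2.imwrite('pics/topf.png',T)
a=T[120:220,155:365]; b=S[100:260,120:280]
f=lambda x,w,h:cv2.resize(x,(w,h),interpolation=cv2.INTER_CUBIC)
im=np.zeros((600,756,3),np.uint8); im[:360]=f(a,756,360); im[360:,:240]=f(b,240,240); im[360:,260:580]=f(T,320,240)
cv2.imwrite('pics/fin.png',im)
E
```

```text
(no output)
```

View pics/fin.png

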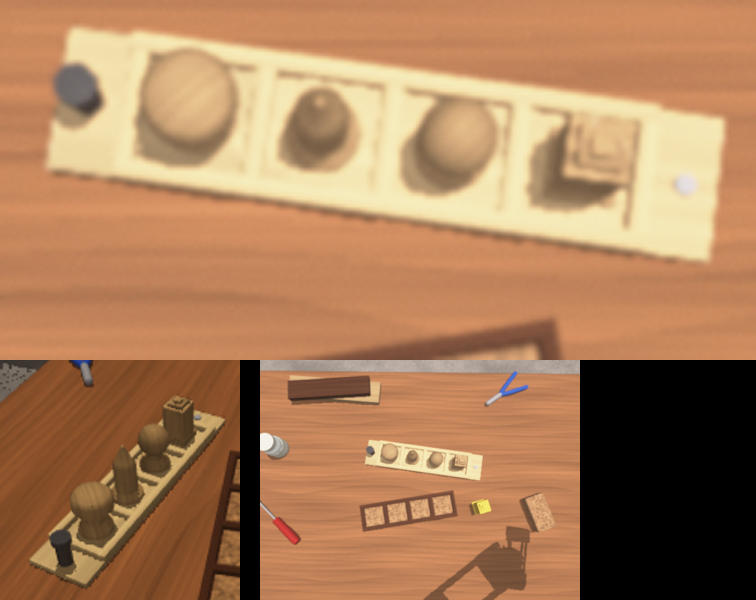

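All four stand in bays 1–4, with crop centres at (190,97), (320,100), (457,138) and (602,145). The jar, sanding block and screwdriver have not moved. A quick numeric check, then hand in.

```bash
python3 - <<'E'
from h import *
T=lambda u,v:np.array([(u+.5)/3.6-.5+155,(v+.5)/3.6-.5+120])
c=np.array([.637,-.0488]);u=np.array([.1277,.9918]);w=np.array([.9918,-.1277]);ok=True
for q,z,y in [((190,97),.053,.108),((320,100),.088,.036),((457,138),.05,-.036),((602,145),.073,-.108)]:
    p=plane('top',T(*q),z)[:2]-c; e=np.array([p@w,p@u-y])*1000; print(e.round(1)); ok&=np.abs(e).max()<8
if ok:
    from plant import ticket; print(ticket.close_job())
E
```

```text
[ 1.5 -1.1]
[1.1 0.7]
[-0.5 -0.1]
[ 1.  -1.2]
the job is handed in; nothing more can be done
None
```

All four finials stand upright and released in the finishing tray, in order from the peg (mushroom, spire, ball, square), each measured within about 2 mm of its bay centre; the job was handed in at about 29 s, and the result was not reported back.

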